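Re-reference the click dial of the mouse tester and set it to step five

ROBOT

A 6-joint arm with a two-finger parallel gripper is mounted at the origin on a cart in front of the work surface, level with it; the furniture and walls round the work are solid. World frame = base frame: x ahead of the robot, y to its left, z up, the work surface at z = 0. Lengths are in m, angles in rad, forces in N, time in s.
With the tool pointing down it reaches from about 0.35 to 0.85 m from the base axis. Payload 8.1 kg.
Tool frame: the origin (TCP) lies at the centre of the arm's flange, where the gripper is bolted on; the fingertips stand 186 mm ahead of it and the grasp point (between the pads) lies 167 mm ahead of it; z points along the fingers, y is the line along which they close (so a half turn about z gives the same grasp; the last joint's range is limited). The gripper opens to 93 mm and grips with 3 to 60 N. Pads are 15 mm wide; open, the fingers measure 128 mm over their backs; the gripper's body (75 mm by 188 mm) begins 65 mm behind the grasp point.
Start: joints at [1.246, 0.13, 1.488, -0, 1.523, -0.085], TCP at [0.142, 0.583, 0.405] pointing down, gripper open.
Joint ranges: [-2.96, 2.96], [-0.89, 2.26], [0.02, 2.5], [-1.34, 4.48], [0, 2.73], [-2.66, 2.66]. Speed limits (rad/s): [2.39, 2.39, 2.79, 3.14, 3.14, 3.14].

INTERFACE

Orientations are given as a rotation vector (axis times angle).
In Python, from plant import robot gives the robot as it stands.
- The arm moves only by the tool apply_moves, never from a script. Its argument "series" is a list of rows, each a list of 2 entries, a list of its own where there are three numbers: the shift along the tool's x, y, z in mm, then the turn, a rotation vector about the tool's x, y, z in rad. A call has 1 to 12 rows; each row shifts and turns the commanded pose from where the row before left it, along the tool's axes as they then stand; what a row does not reach is not made up. A row lasts 1/12 s, in which the tool goes at most 41.7 mm and 7.16 degrees, less where a joint would pass 70% of its speed; a pose out of reach is approached as far as the arm can. A call is refused whole if a number of a shift passes 41.7 or a number of a turn 0.125, either way. A call with a gripper value outside its range is refused whole. "claw" is the opening, from 0 (shut) to 1 (fully open), set as the call begins (left out, the last holds). The fingers move at their own pace and stop on an object; "newtons" is the grip in N (left out, the last holds). Time passes only in rows, so rows that do not move let the fingers close. It gives the time, the measured TCP pose, the force, the opening and the grip force at its end, in the units of the state.
- robot.read_state(): the state, without advancing time (a new reading comes with each control period).
- robot.read_camera(name): name is "scene" or "top"; returns (picture, depth): 420x560x3 uint8, blue, green, red; 420x560 float32, m along the optical axis (not along the pixel's ray), 0 where there is no reading.
- robot.calibration(name): a dict with "fx", "fy", "cx", "cy" (pixels), "extrinsics" (4x4, takes a point from world to camera coordinates). Camera axes: x right, y down, z forward; pixel columns grow to the right and rows downward; lengths in m; the calibration is good to about 2 mm. A picture is of the moment at which its call begins. calibration takes no time and is no camera call.
- robot.close_job(): hands the job in; it is judged then, once.
The state is a dict: "t": time; "q": joint angles; "dq": joint speeds; "joint_torque": joint torques, N m; "tool_pos": TCP position; "orientation": TCP orientation; "force": force on the tool from outside, world axes, zero at the start; "wrist_torque": the same for the moment, N m; "opening": finger opening in m; "gripper_force": force on a finger pad.
Only numpy, scipy, OpenCV 4.12 (cv2) and the standard library are available. Lean on these libraries where they do the work, as an engineer would, in place of code of your own. Each camera call takes 0.05 s, during which the arm holds its last target. There are 200 camera calls.

TASK

Re-reference the click dial on the grey control box: take its crank handle and wind it anticlockwise until the dial's red lug presses lightly, with about 5 N, on the rubber home stop, without ramming it. Then wind it clockwise exactly five clicks, never on into a sixth, and once it rests there push the green button gently all the way down to store the setting. Let go of everything and leave the mouse, the red meter and the sticky pad alone.

Things in the scene. Friction and masses are not known exactly. Their poses are not given: they have to be found in the camera images.
- box: grey control box fixed on the desk, 156 (x) x 226 (y) x 60 mm high; origin at the centre of its underside, z up, y towards the dial end, -x is its front. Dial axis at y = +35 mm, button at x = -42, y = -78 mm. Ticks on the plate round the dial mark the handle's click positions: long red = home, long green = fifth click, short black = the others. A tall monitor stands behind, right.
- dial_centre (a point): point on the dial's vertical axis, on the box's face plate (60 mm above the desk). The dial: black knurled disc, 92 mm in diameter, face 12 mm above the plate, with a red lug (10 mm wide) that sticks out to 60 mm from the axis, across the axis from the handle. Seen from the axis, the handle is at 150 degrees from the box's x axis (anticlockwise) at home, at 0 degrees at the fifth click.
- handle_top (a point): centre of the top of the grey crank handle: upright free-spinning round grip, 15 mm in diameter, 40 mm tall, standing on the dial's face 34 mm from the axis; its top is 112 mm above the desk. Leaving a click rest takes about 4 to 6 N here. 10 N on the home stop is about 16 N here, plus the click force.
- dial (a joint): angle of the click dial in rad: 0 at home (lug about 0.5 mm short of the rubber stop), grows clockwise seen from above. It clicks into a rest every 0.5236 rad (30 degrees); the fifth click is 2.618. The resistance is greatest close to a rest; half-way (0.26 rad) it snaps on to the next. It keeps its rest when let go.
- stop: the home stop: rubber-mounted upright post, 12 mm in diameter, 20 mm tall, on the face plate 53 mm from the dial's axis, where it meets the dial's red lug. It yields about 1 mm per 5 N along the lug's path. Origin at the centre of its foot.
- button (a joint): travel of the round green push button in m: 0 up, 0.006 fully down; a spring pushes it back up, 5 N holds it fully down.
- button_top (a point): centre of the top face of the green button (28 mm in diameter), which points up.
- mouse: loose black computer mouse, 126 x 67 x 45 mm, beside the box; origin at the centre of its underside. Not to be moved.
- meter: loose red hand-held meter lying flat, 62 x 121 x 38 mm, beside the box; origin at the centre of its underside. Not to be moved.
- sticky_pad: loose turquoise pad of notes, 76 x 76 x 12 mm; origin at the centre of its underside. Not to be moved.

How it is judged:
By the outcome, as a careful person would: the job done as asked, in the order asked, and still so for the second after the job is handed in, with the robot touching nothing.
It also fails if it takes over 67 s, if anything falls off the work surface, if the arm or the gripper's body presses on something with over 40 N, if the wrist force passes 120 N, or if a joint passes its speed limit or range.

## Working session

There is one attempt and no reset: what is moved stays moved. The work goes in short steps, Python scripts to look and compute and a tool call to move; the robot and the scene stay as the last step left them, time stands still between calls to the robot, and variables do not carry over. Pictures are saved under pics/ and viewed, at most 10 in all, crops included, and the job is handed in when it is done.

Besides the shell and the picture viewer there is one more tool, called after "Emit:" in YAML: its name, and indented under it one key for each argument. apply_moves: Moves the arm, as the interface text tells. Its arguments: {"type":"object","properties":{"series":{"type":"array"},"claw":{"type":"number"},"newtons":{"type":"number"}},"required":["series"]}

```bash
mkdir -p pics; ls; python3 - <<'E'
from plant import robot
import cv2,numpy as np
s=robot.read_state();print(s)
for n in("top","scene"):
    p,d=robot.read_camera(n);cv2.imwrite(f"pics/{n}0.png",p);np.save(f"pics/{n}0.npy",d)
    c=robot.calibration(n);print(n,c)
E
```

```text
pics
{'t': 0.0, 'q': array([ 1.24561227e+00,  1.31150253e-01,  1.48929286e+00,  9.15355787e-06,
        1.52300653e+00, -8.53809232e-02]), 'dq': array([-2.44967391e-03,  2.24765700e-03,  1.55093939e-03, -9.82676436e-05,
        7.49621280e-04,  2.49779730e-04]), 'joint_torque': array([ 4.58610157e-04, -5.59863818e+01, -4.91744900e+01,  7.67705706e-02,
        3.60162172e-02, -1.43140383e-04]), 'tool_pos': array([0.14239672, 0.58261507, 0.4036862 ]), 'orientation': array([-3.75734173e-01, -3.11865125e+00,  2.85242585e-03]), 'force': array([0.17352208, 0.36933096, 0.44509904]), 'wrist_torque': array([-0.01122908, -0.04085091,  0.03197909]), 'gripper_force': 0.0, 'opening': 0.09318542828080177}
top {'fx': 448.0645327352053, 'fy': 448.0645327352053, 'cx': 281.05158222794836, 'cy': 213.1417966756488, 'extrinsics': array([[-0.04746821, -0.99886359,  0.00427719,  0.13363355],
       [-0.97379246,  0.0453224 , -0.22287694,  0.51810199],
       [ 0.2224298 , -0.01474466, -0.97483721,  0.96006396],
       [ 0.        ,  0.        ,  0.        ,  1.        ]])}
scene {'fx': 479.6115510694938, 'fy': 479.6115510694938, 'cx': 284.4287451972338, 'cy': 207.4173470419248, 'extrinsics': array([[-0.55186578, -0.83356137, -0.02489163,  0.39010651],
       [-0.37505725,  0.27474771, -0.88535064,  0.24746652],
       [ 0.74483301, -0.47925894, -0.4642571 ,  0.66048081],
       [ 0.        ,  0.        ,  0.        ,  1.        ]])}
```

View pics/top0.png

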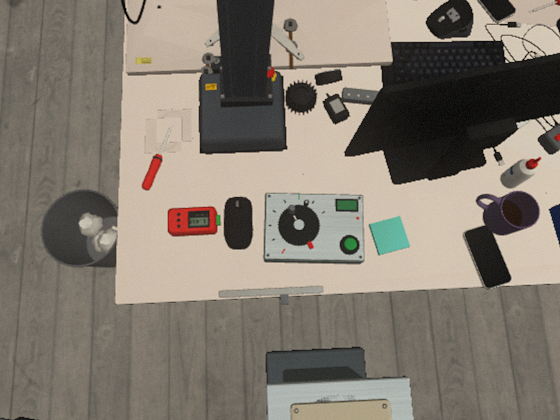

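View pics/scene0.png

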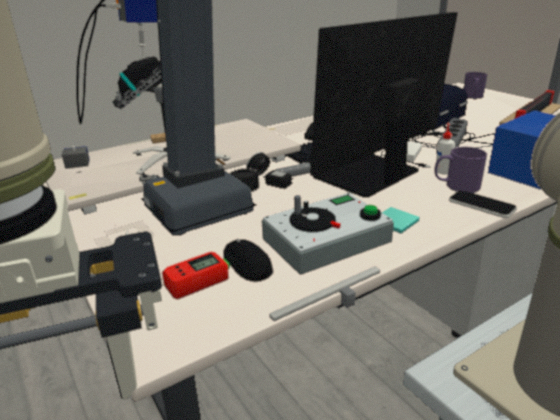

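```bash
cat > h.py <<'E'
from plant import robot
import cv2,numpy as np
def ray(n,uv,z):
    c=robot.calibration(n);E=c["extrinsics"];R,t=E[:3,:3],E[:3,3]
    o=-R.T@t;d=R.T@np.array([(uv[0]-c["cx"])/c["fx"],(uv[1]-c["cy"])/c["fy"],1])
    return o+d*(z-o[2])/d[2]
def proj(n,P):
    c=robot.calibration(n);E=c["extrinsics"];p=E[:3,:3]@P+E[:3,3]
    return np.array([c["cx"]+c["fx"]*p[0]/p[2],c["cy"]+c["fy"]*p[1]/p[2]])
def cen(m):
    n,l,s,c=cv2.connectedComponentsWithStats(m.astype(np.uint8))
    i=1+np.argmax(s[1:,4]);return c[i],s[i,4],s[i]
def masks(p):
    h=cv2.cvtColor(p,cv2.COLOR_BGR2HSV).astype(int);H,S,V=h[...,0],h[...,1],h[...,2]
    return dict(red=((H<8)|(H>172))&(S>140)&(V>100),green=(H>50)&(H<85)&(S>120)&(V>50))
E
python3 - <<'E'
from h import *
for n,(x0,y0,x1,y1) in dict(top=(255,185,375,272),scene=(255,180,435,275)).items():
    p=cv2.imread(f"pics/{n}0.png");d=np.load(f"pics/{n}0.npy")
    k=6 if n=="top" else 4
    cv2.imwrite(f"pics/{n}c.png",cv2.resize(p[y0:y1,x0:x1],None,fx=k,fy=k,interpolation=cv2.INTER_CUBIC))
    m=masks(p)
    sub=np.zeros(p.shape[:2],bool);sub[y0+8:y1,x0:x1]=1
    if n=="top":
        sub2=sub.copy();sub2[:222]=0
        r=cen(m["red"]&sub);g=cen(m["green"]&sub2)
        print("lug",r,ray(n,r[0],.068),"btn",g,ray(n,g[0],.065))
        for uv in [(265,193),(365,195),(365,262),(264,262)]:print(uv,ray(n,uv,.06))
        # box-top plane mask from depth
        c=robot.calibration(n);E=c["extrinsics"];v,u=np.mgrid[:420,:560]
        X=np.stack([(u-c["cx"])/c["fx"]*d,(v-c["cy"])/c["fy"]*d,d],-1)
        W=(X-E[:3,3])@E[:3,:3]
        mk=(W[...,2]>.045)&sub;n_,l,s,cc=cv2.connectedComponentsWithStats(mk.astype(np.uint8));i=1+np.argmax(s[1:,4])
        pts=W[l==i][:,:2].astype(np.float32);print("rect",cv2.minAreaRect(pts),np.median(W[l==i][:,2]))
        hi=W[(W[...,2]>.095)&sub];print("high",len(hi),hi.mean(0) if len(hi) else 0, hi[:,2].max() if len(hi) else 0)
    else:
        r=cen(m["red"]&sub);print("lug",r,ray(n,r[0],.068));
        g=cen(m["green"]&sub&(np.arange(420)[:,None]>204));print("btn",g,ray(n,g[0],.065))
E
```

```text
lug (array([309.65517241, 244.34482759]), np.int32(29), array([307, 241,   6,   8,  29], dtype=int32)) [0.44779109 0.0493558  0.068     ] btn (array([350.1300813 , 243.56097561]), np.int32(123), array([344, 238,  13,  12, 123], dtype=int32)) [ 0.44579361 -0.04092117  0.065     ]
(265, 193) [0.57239827 0.14366614 0.06      ]
(365, 195) [ 0.5570467  -0.08501458  0.06      ]
(365, 262) [ 0.40386168 -0.07130588  0.06      ]
(264, 262) [0.41436792 0.15212631 0.06      ]
rect ((0.4305534064769745, 0.03946533054113388), (0.22646145522594452, 0.276477187871933), 86.43717193603516) 0.06143756950229308
high 78 [0.42351501 0.10270752 0.52028864] 1.0508074711197013
lug (array([335.025, 223.875]), np.int32(40), array([331, 221,   9,   7,  40], dtype=int32)) [0.44948638 0.04941562 0.068     ]
btn (array([370.35185185, 210.03703704]), np.int32(108), array([363, 206,  15,   9, 108], dtype=int32)) [ 0.45583464 -0.04923958  0.065     ]
```

View pics/topc.png

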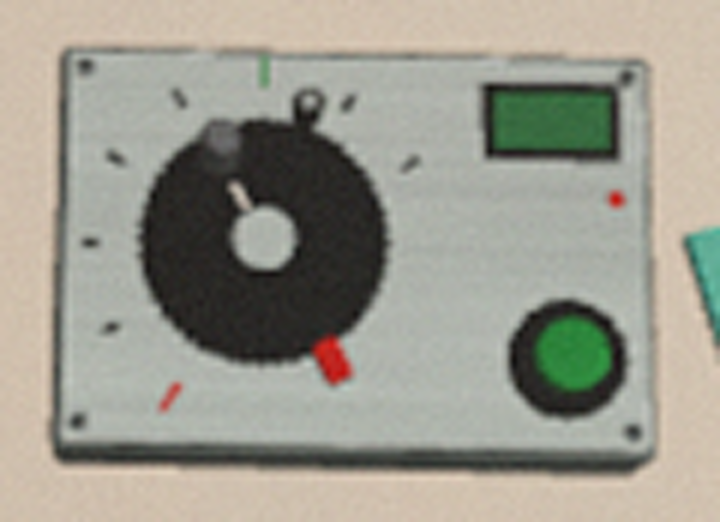

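View pics/scenec.png

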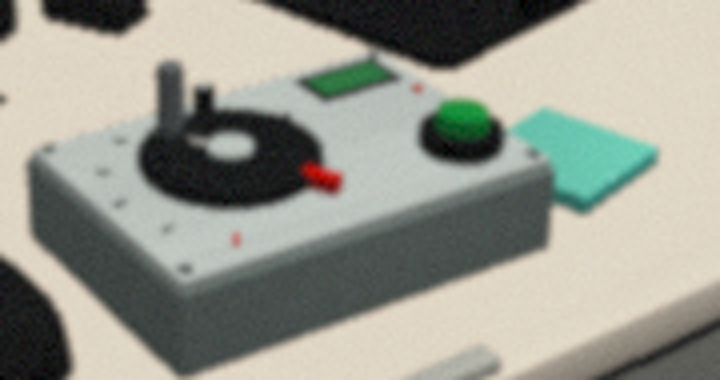

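```bash
cat >> h.py <<'E'
from scipy.spatial.transform import Rotation as Ro
def tri(a,b):
    A=[];B=[]
    for n,uv in(("top",a),("scene",b)):
        p=ray(n,uv,0);q=ray(n,uv,.2);d=(q-p)/np.linalg.norm(q-p);M=np.eye(3)-np.outer(d,d);A.append(M);B.append(M@p)
    return np.linalg.lstsq(np.vstack(A),np.hstack(B),rcond=None)[0]
def tool(target):
    s=robot.read_state();R=Ro.from_rotvec(s["orientation"]).as_matrix()
    return np.round(1e3*R.T@(np.array(target)-s["tool_pos"]),2)
E
python3 - <<'E'
from h import *
T=lambda x,y:(255+(x-2.5)/6,185+(y-2.5)/6); S=lambda x,y:(255+(x-1.5)/4,180+(y-1.5)/4)
print("hub",tri(T(264,238),S(231,146)),"handle",tri(T(221,132),S(170,66)),"btn",tri(T(573,354),S(463,120)), "lug",tri(T(333,360),S(322,178)))
print("top-only: hub.073",ray("top",T(264,238),.073),"handle.112",ray("top",T(221,132),.112),"scene handle",ray("scene",S(170,66),.112))
C=[ray("top",T(*c),.06)[:2] for c in[(65,48),(648,60),(655,455),(57,450)]]
C=np.array(C);print("edges",[np.linalg.norm(C[i]-C[i-1]) for i in range(4)],"centre",C.mean(0))
ey=(C[0]+C[3]-C[1]-C[2]);ey/=np.linalg.norm(ey);ex=np.array([ey[1],-ey[0]]);c0=C.mean(0)
print("yaw",np.degrees(np.arctan2(ex[1],ex[0])),"dial",c0+.035*ey,"btn",c0-.042*ex-.078*ey)
K=np.array([ray("top",T(*c),.06)[:2] for c in[(264,70),(180,97),(115,157),(90,242),(110,327),(170,397),(348,102),(410,163)]])
from scipy.optimize import least_squares
th=np.radians([0,30,60,90,120,150,-30,-60])
f=lambda p:((p[:2]+np.where(np.isin(np.arange(8),[0,5]),p[4],p[2])[:,None]*np.c_[np.cos(th+p[3]),np.sin(th+p[3])])-K).ravel()
r=least_squares(f,[.49,.07,.06,0,.06]);print("ticks",r.x,np.degrees(r.x[3]),np.abs(r.fun).max())
# monitor / tall things near work from top depth
d=np.load("pics/top0.npy");c=robot.calibration("top");E=c["extrinsics"];v,u=np.mgrid[:420,:560]
X=np.stack([(u-c["cx"])/c["fx"]*d,(v-c["cy"])/c["fy"]*d,d],-1);W=(X-E[:3,3])@E[:3,:3]
m=(W[...,2]>.15)&(d>0)&(W[...,0]>.3)&(W[...,0]<.9)&(abs(W[...,1])<.4)
for y in np.arange(-.4,.4,.1):
    k=m&(W[...,1]>=y)&(W[...,1]<y+.1);print(round(y,1),k.sum(),W[k][:,0].min() if k.any() else 0, W[k][:,2].max() if k.any() else 0)
E
```

```text
hub [0.49341965 0.07176973 0.07305173] handle [0.5254765  0.08664655 0.10934559] btn [ 0.44470671 -0.03900242  0.07392196] lug [0.4478715  0.04919028 0.06801459]
top-only: hub.073 [0.49327248 0.07157995 0.073     ] handle.112 [0.52498356 0.08693626 0.112     ] scene handle [0.52086887 0.08952784 0.112     ]
edges [np.float64(0.15389601597822414), np.float64(0.22274775080762807), np.float64(0.15117557074594395), np.float64(0.22092037570647696)] centre [0.48971006 0.03649791]
yaw -3.5245135916472976 dial [0.4918617  0.07143171] btn [ 0.4429944  -0.03877258]
ticks [ 0.49354705  0.07175092  0.06469932 -0.06623828  0.06757511] -3.795173759967026 0.0005827613203041732
-0.4 2898 0.6081500457810433 0.4018943182001149
-0.3 4282 0.5993308466971335 0.40477284829580873
-0.2 3360 0.6292023597491894 0.4069434925503705
-0.1 1915 0.62654048515231 0.4097149135893039
-0.0 0 0 0
0.1 3791 0.79242543355676 0.4271867532490706
0.2 512 0.7927684831262927 0.4257099190859102
0.3 86 0.8620904739870793 0.35111557337461263
```

Emit:
apply_moves:
  series:
    - [[-24, -19.5, 0], [0, 0, 0]]
    - [[-24, -19.5, 0], [0, 0, 0]]
    - [[-24, -19.5, 0], [0, 0, 0]]
    - [[-24, -19.5, 0], [0, 0, 0]]
    - [[-24, -19.5, 0], [0, 0, 0]]
    - [[-24, -19.5, 0], [0, 0, 0]]
    - [[-24, -19.5, 0], [0, 0, 0]]
    - [[-24, -19.5, 0], [0, 0, 0]]
    - [[-24, -19.5, 0], [0, 0, 0]]
    - [[-24, -19.5, 0], [0, 0, 0]]
    - [[-24, -19.5, 0], [0, 0, 0]]
    - [[-24, -19.5, 0], [0, 0, 0]]
  claw: 0.45
  newtons: 20

```text
t: 1.1
tool_pos: [0.3672, 0.2857, 0.4044]
orientation: [-0.376, -3.119, 0.0]
force: [1.1, 0.3, -0.3]
opening: 0.0417
gripper_force: 0.0
```

```bash
python3 -c "
from h import *
s=robot.read_state();print(s['t'],s['tool_pos'],s['orientation'],s['q'].round(2),s['opening'],s['force']);print(tool([.5239,.0867,.32]))"
```

```text
1.1 [0.36717979 0.28571524 0.40443063] [-3.75596920e-01 -3.11874022e+00  4.27155349e-04] [ 0.55 -0.24  1.85 -0.    1.54 -0.78] 0.041678788449527895 [ 1.08683415  0.26655685 -0.29808762]
[-199.51 -156.09   84.42]
```

Emit:
apply_moves:
  series:
    - [[-20, -15.6, 4], [0, 0, 0]]
    - [[-20, -15.6, 4], [0, 0, 0]]
    - [[-20, -15.6, 6], [0, 0, 0]]
    - [[-20, -15.6, 10], [0, 0, 0]]
    - [[-20, -15.6, 10], [0, 0, 0]]
    - [[-20, -15.6, 10], [0, 0, 0]]
    - [[-20, -15.6, 10], [0, 0, 0]]
    - [[-20, -15.6, 10], [0, 0, 0]]
    - [[-20, -15.6, 10], [0, 0, 0]]
    - [[-19.5, -15.6, 10], [0, 0, 0]]
    - [[0, 0, 0], [0, 0, 0]]
    - [[0, 0, 0], [0, 0, 0]]

```text
t: 2.1
tool_pos: [0.5233, 0.0873, 0.3194]
orientation: [-0.379, -3.116, 0.001]
force: [-0.3, 0.4, 0.6]
opening: 0.0421
gripper_force: 0.0
```

```bash
python3 - <<'E'
from h import *
s=robot.read_state();print(s['t'],s['tool_pos'],s['orientation'],s['force']);print(tool([.5239,.0867,.27]))
p,d=robot.read_camera("scene");q,d=robot.read_camera("top")
cv2.imwrite("pics/a1.png",np.hstack([cv2.resize(p[60:280,230:430],(400,440)),cv2.resize(q[130:350,200:400],(400,440))]))
E
```

```text
2.1 [0.5233218  0.08727346 0.31943066] [-3.78991668e-01 -3.11592265e+00  6.91215162e-04] [-0.28080807  0.42194486  0.59090708]
[-0.83 -0.38 49.43]
```

View pics/a1.png

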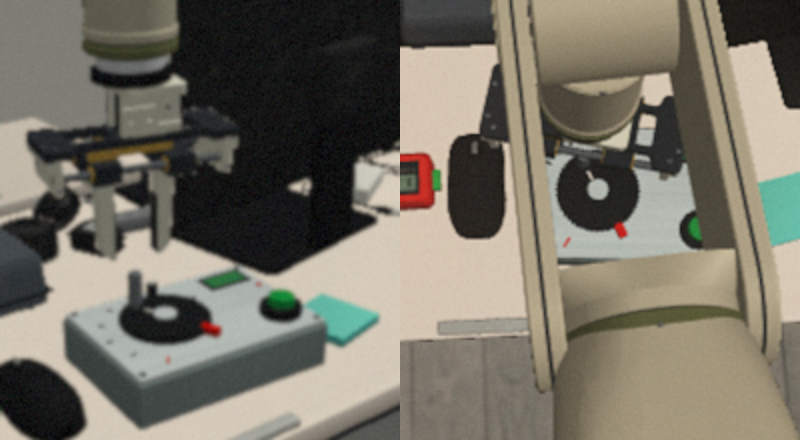

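Left: the open fingers at about (105,250) and (160,250) straddle the handle (135,275). Right: the lug at (620,230), dial visible. I'm going down and closing.

Emit:
apply_moves:
  series:
    - [[-0.8, -0.4, 8], [0, 0, 0]]
    - [[0, 0, 8], [0, 0, 0]]
    - [[0, 0, 8], [0, 0, 0]]
    - [[0, 0, 8], [0, 0, 0]]
    - [[0, 0, 8], [0, 0, 0]]
    - [[0, 0, 7], [0, 0, 0]]
    - [[0, 0, 2], [0, 0, 0]]
    - [[0, 0, 0], [0, 0, 0]]
    - [[0, 0, 0], [0, 0, 0]]

```text
t: 2.95
tool_pos: [0.5241, 0.0876, 0.2717]
orientation: [-0.376, -3.119, 0.0]
force: [0.5, 0.4, 1.6]
opening: 0.0418
gripper_force: 0.0
```

Emit:
apply_moves:
  series:
    - [[0, 0, 0], [0, 0, 0]]
    - [[0, 0, 0], [0, 0, 0]]
    - [[0, 0, 0], [0, 0, 0]]
    - [[0, 0, 0], [0, 0, 0]]
    - [[0, 0, 0], [0, 0, 0]]
    - [[0, 0, 0], [0, 0, 0]]
    - [[0, 0, 0], [0, 0, 0]]
    - [[0, 0, 0], [0, 0, 0]]
  claw: 0
  newtons: 12

```text
t: 3.62
tool_pos: [0.5241, 0.0866, 0.2721]
orientation: [0.376, 3.119, -0.004]
force: [-1.3, -6.8, 3.1]
opening: 0.0144
gripper_force: 12.0
```

Emit:
apply_moves:
  series:
    - [[0, -0.5, 0], [0, 0, 0]]
    - [[-0.2, -0.5, 0], [0, 0, 0]]
    - [[0, 0, 0], [0, 0, 0]]
    - [[0, 0, 0], [0, 0, 0]]

```text
t: 3.95
tool_pos: [0.5241, 0.0861, 0.272]
orientation: [0.376, 3.119, -0.002]
force: [-2.0, -5.4, 3.2]
opening: 0.0148
gripper_force: 12.0
```

```bash
cat >> h.py <<'E'
C=np.array([.4934,.0717]);YAW=-3.8
def rep():
    s=robot.read_state();p=s["tool_pos"][:2];r=p-C;a=np.degrees(np.arctan2(r[1],r[0]));u=r/np.linalg.norm(r);t=np.array([-u[1],u[0]])
    R=Ro.from_rotvec(s["orientation"]).as_matrix()
    print("t %.2f pos %s r %.1f ang %.1f (click %.2f) Fr %.1f Ft(acw+) %.1f Fz %.1f z %.4f grip %.1f"%(s["t"],s["tool_pos"][:2].round(4),1e3*np.linalg.norm(r),a-YAW,(150-(a-YAW))/30,s["force"][:2]@u,s["force"][:2]@t,s["force"][2],s["tool_pos"][2],s["gripper_force"]),"toolx",R[:2,0].round(3),"tooly",R[:2,1].round(3))
E
python3 -c "
from h import *
rep()"
```

```text
t 3.95 pos [0.5241 0.0861] r 33.9 ang 29.0 (click 4.03) Fr -4.2 Ft(acw+) -4.0 Fz 3.2 z 0.2720 grip 12.0 toolx [-0.971  0.238] tooly [0.238 0.971]
```

Emit:
apply_moves:
  series:
    - [[-0.2, -0.6, 0], [0, 0, 0]]
    - [[-0.2, -0.6, 0], [0, 0, 0]]
    - [[0, 0, 0], [0, 0, 0]]
    - [[0, 0, 0], [0, 0, 0]]

```text
t: 4.28
tool_pos: [0.5243, 0.0855, 0.272]
orientation: [0.376, 3.119, 0.001]
force: [-1.4, -1.1, 3.7]
opening: 0.0144
gripper_force: 12.0
```

```bash
python3 -c "
from h import *
rep()"
```

```text
t 4.28 pos [0.5243 0.0855] r 33.8 ang 27.9 (click 4.07) Fr -1.8 Ft(acw+) -0.5 Fz 3.7 z 0.2720 grip 12.0 toolx [-0.971  0.237] tooly [0.237 0.971]
```

```bash
sed -i 's/^C=np.array.*/C=np.array([.4938,.0705]);YAW=-3.8/' h.py; cat >> h.py <<'E'
def arc(a0,a1,n,r=34):
    s=robot.read_state();R=Ro.from_rotvec(s["orientation"]).as_matrix()[:2,:2]
    a=np.radians(np.linspace(a0,a1,n+1)+YAW);P=r*np.c_[np.cos(a),np.sin(a)]
    print([[[float(x),float(y),0],[0,0,0]] for x,y in (np.diff(P,axis=0)@R).round(1)], "sum",(P[-1]-P[0])@R)
E
python3 -c "
from h import *
rep();arc(30,90,12)"
```

```text
t 4.28 pos [0.5243 0.0855] r 34.0 ang 30.0 (click 4.00) Fr -1.8 Ft(acw+) -0.4 Fz 3.7 z 0.2720 grip 12.0 toolx [-0.971  0.237] tooly [0.237 0.971]
[[[2.0, 2.2, 0], [0, 0, 0]], [[2.2, 2.0, 0], [0, 0, 0]], [[2.4, 1.8, 0], [0, 0, 0]], [[2.5, 1.6, 0], [0, 0, 0]], [[2.6, 1.4, 0], [0, 0, 0]], [[2.7, 1.1, 0], [0, 0, 0]], [[2.8, 0.9, 0], [0, 0, 0]], [[2.9, 0.6, 0], [0, 0, 0]], [[2.9, 0.4, 0], [0, 0, 0]], [[3.0, 0.1, 0], [0, 0, 0]], [[3.0, -0.1, 0], [0, 0, 0]], [[2.9, -0.4, 0], [0, 0, 0]]] sum [31.93614076 11.66545599]
```

Emit:
apply_moves:
  series:
    - [[2.0, 2.2, 0], [0, 0, 0]]
    - [[2.2, 2.0, 0], [0, 0, 0]]
    - [[2.4, 1.8, 0], [0, 0, 0]]
    - [[2.5, 1.6, 0], [0, 0, 0]]
    - [[2.6, 1.4, 0], [0, 0, 0]]
    - [[2.7, 1.1, 0], [0, 0, 0]]
    - [[0, 0, 0], [0, 0, 0]]
    - [[0, 0, 0], [0, 0, 0]]
    - [[0, 0, 0], [0, 0, 0]]
  newtons: 20

```text
t: 5.03
tool_pos: [0.5126, 0.0988, 0.272]
orientation: [0.375, 3.119, 0.0]
force: [-1.5, -2.7, 5.3]
opening: 0.0143
gripper_force: 20.0
```

```bash
python3 -c "
from h import *
rep()"
```

```text
t 5.03 pos [0.5126 0.0988] r 33.9 ang 60.2 (click 2.99) Fr -3.1 Ft(acw+) -0.2 Fz 5.3 z 0.2720 grip 20.0 toolx [-0.971  0.237] tooly [0.237 0.971]
```

Emit:
apply_moves:
  series:
    - [[2.8, 0.9, 0], [0, 0, 0]]
    - [[2.9, 0.6, 0], [0, 0, 0]]
    - [[2.9, 0.4, 0], [0, 0, 0]]
    - [[3.0, 0.0, 0], [0, 0, 0]]
    - [[3.0, -0.2, 0], [0, 0, 0]]
    - [[2.9, -0.5, 0], [0, 0, 0]]
    - [[0, 0, 0], [0, 0, 0]]
    - [[0, 0, 0], [0, 0, 0]]
    - [[0, 0, 0], [0, 0, 0]]

```text
t: 5.78
tool_pos: [0.4958, 0.1042, 0.272]
orientation: [0.376, 3.119, 0.001]
force: [0.3, -0.4, 5.4]
opening: 0.0143
gripper_force: 20.0
```

```bash
python3 -c "
from h import *
rep();arc(90,120,6);arc(120,150,12)"
```

```text
t 5.78 pos [0.4958 0.1042] r 33.8 ang 90.3 (click 1.99) Fr -0.3 Ft(acw+) -0.3 Fz 5.4 z 0.2720 grip 20.0 toolx [-0.971  0.237] tooly [0.237 0.971]
[[[2.9, -0.6, 0], [0, 0, 0]], [[2.8, -0.9, 0], [0, 0, 0]], [[2.7, -1.1, 0], [0, 0, 0]], [[2.6, -1.4, 0], [0, 0, 0]], [[2.5, -1.6, 0], [0, 0, 0]], [[2.4, -1.8, 0], [0, 0, 0]]] sum [15.95971017 -7.41868464]
[[[1.1, -1.0, 0], [0, 0, 0]], [[1.1, -1.0, 0], [0, 0, 0]], [[1.0, -1.1, 0], [0, 0, 0]], [[1.0, -1.1, 0], [0, 0, 0]], [[0.9, -1.2, 0], [0, 0, 0]], [[0.9, -1.2, 0], [0, 0, 0]], [[0.8, -1.2, 0], [0, 0, 0]], [[0.8, -1.3, 0], [0, 0, 0]], [[0.7, -1.3, 0], [0, 0, 0]], [[0.7, -1.3, 0], [0, 0, 0]], [[0.6, -1.4, 0], [0, 0, 0]], [[0.5, -1.4, 0], [0, 0, 0]]] sum [ 10.11217093 -14.40462234]
```

Emit:
apply_moves:
  series:
    - [[2.9, -0.6, 0], [0, 0, 0]]
    - [[2.8, -0.9, 0], [0, 0, 0]]
    - [[2.7, -1.1, 0], [0, 0, 0]]
    - [[2.6, -1.4, 0], [0, 0, 0]]
    - [[2.5, -1.6, 0], [0, 0, 0]]
    - [[2.4, -1.8, 0], [0, 0, 0]]
    - [[0, 0, 0], [0, 0, 0]]
    - [[0, 0, 0], [0, 0, 0]]
    - [[0, 0, 0], [0, 0, 0]]

```text
t: 6.53
tool_pos: [0.4785, 0.1007, 0.2719]
orientation: [-0.376, -3.119, -0.001]
force: [1.0, 2.3, 6.7]
opening: 0.0146
gripper_force: 20.0
```

```bash
python3 -c "
from h import *
rep()"
```

```text
t 6.53 pos [0.4785 0.1007] r 33.8 ang 120.6 (click 0.98) Fr 1.6 Ft(acw+) -1.9 Fz 6.7 z 0.2719 grip 20.0 toolx [-0.971  0.237] tooly [0.237 0.971]
```

Emit:
apply_moves:
  series:
    - [[0.55, -0.5, 0], [0, 0, 0]]
    - [[0.55, -0.5, 0], [0, 0, 0]]
    - [[0, 0, 0], [0, 0, 0]]
    - [[0, 0, 0], [0, 0, 0]]

```text
t: 6.87
tool_pos: [0.4777, 0.1003, 0.272]
orientation: [0.376, 3.118, 0.002]
force: [5.2, 3.7, 2.8]
opening: 0.0142
gripper_force: 20.0
```

```bash
python3 -c "
from h import *
rep()"
```

```text
t 6.87 pos [0.4777 0.1003] r 33.8 ang 122.2 (click 0.93) Fr 0.8 Ft(acw+) -6.4 Fz 2.8 z 0.2720 grip 20.0 toolx [-0.971  0.237] tooly [0.237 0.971]
```

Emit:
apply_moves:
  series:
    - [[1.1, -1.0, 0], [0, 0, 0]]
    - [[1.0, -1.1, 0], [0, 0, 0]]
    - [[1.0, -1.1, 0], [0, 0, 0]]
    - [[0.9, -1.2, 0], [0, 0, 0]]
    - [[0.9, -1.2, 0], [0, 0, 0]]
    - [[0.8, -1.2, 0], [0, 0, 0]]
    - [[0.8, -1.3, 0], [0, 0, 0]]
    - [[0.7, -1.3, 0], [0, 0, 0]]
    - [[0.7, -1.3, 0], [0, 0, 0]]
    - [[0, 0, 0], [0, 0, 0]]
    - [[0, 0, 0], [0, 0, 0]]
    - [[0, 0, 0], [0, 0, 0]]

```text
t: 7.87
tool_pos: [0.4667, 0.0909, 0.2719]
orientation: [-0.376, -3.118, 0.002]
force: [-3.2, -1.9, 10.2]
opening: 0.0142
gripper_force: 20.0
```

```bash
python3 -c "
from h import *
rep()"
```

```text
t 7.87 pos [0.4667 0.0909] r 33.9 ang 146.9 (click 0.10) Fr 1.4 Ft(acw+) 3.4 Fz 10.2 z 0.2719 grip 20.0 toolx [-0.971  0.238] tooly [0.238 0.971]
```

Emit:
apply_moves:
  series:
    - [[0.2, -0.4, -0.3], [0, 0, 0]]
    - [[0.2, -0.4, -0.3], [0, 0, 0]]
    - [[0.2, -0.4, 0], [0, 0, 0]]
    - [[0.1, -0.3, 0], [0, 0, 0]]
    - [[0, 0, 0], [0, 0, 0]]
    - [[0, 0, 0], [0, 0, 0]]
    - [[0, 0, 0], [0, 0, 0]]

```text
t: 8.45
tool_pos: [0.4659, 0.0898, 0.272]
orientation: [-0.376, -3.118, 0.001]
force: [0.3, -2.7, 2.5]
opening: 0.0146
gripper_force: 20.0
```

```bash
python3 -c "
from h import *
rep()"
```

```text
t 8.45 pos [0.4659 0.0898] r 34.0 ang 149.1 (click 0.03) Fr -1.8 Ft(acw+) 2.1 Fz 2.5 z 0.2720 grip 20.0 toolx [-0.971  0.238] tooly [0.238 0.971]
```

Fine steps into the stop, watching the force.

Emit:
apply_moves:
  series:
    - [[0.1, -0.3, 0], [0, 0, 0]]
    - [[0.1, -0.3, 0], [0, 0, 0]]
    - [[0, 0, 0], [0, 0, 0]]
    - [[0, 0, 0], [0, 0, 0]]

```text
t: 8.78
tool_pos: [0.4656, 0.0895, 0.272]
orientation: [-0.376, -3.119, -0.0]
force: [1.2, -0.5, -0.3]
opening: 0.0147
gripper_force: 20.0
```

```bash
python3 -c "
from h import *
rep()"
```

```text
t 8.78 pos [0.4656 0.0895] r 34.0 ang 149.8 (click 0.01) Fr -1.3 Ft(acw+) -0.2 Fz -0.3 z 0.2720 grip 20.0 toolx [-0.971  0.237] tooly [0.237 0.971]
```

Emit:
apply_moves:
  series:
    - [[0.1, -0.2, 0], [0, 0, 0]]
    - [[0.1, -0.2, 0], [0, 0, 0]]
    - [[0, 0, 0], [0, 0, 0]]
    - [[0, 0, 0], [0, 0, 0]]

```text
t: 9.12
tool_pos: [0.4654, 0.0892, 0.2721]
orientation: [-0.376, -3.119, -0.0]
force: [3.2, 0.4, -3.6]
opening: 0.0142
gripper_force: 20.0
```

```bash
python3 -c "
from h import *
rep()"
```

```text
t 9.12 pos [0.4654 0.0892] r 34.0 ang 150.4 (click -0.01) Fr -2.5 Ft(acw+) -2.1 Fz -3.6 z 0.2721 grip 20.0 toolx [-0.971  0.238] tooly [0.238 0.971]
```

Emit:
apply_moves:
  series:
    - [[0.1, -0.2, 0], [0, 0, 0]]
    - [[0.1, -0.2, 0], [0, 0, 0]]
    - [[0, 0, 0], [0, 0, 0]]
    - [[0, 0, 0], [0, 0, 0]]

```text
t: 9.45
tool_pos: [0.4652, 0.0889, 0.2722]
orientation: [0.376, 3.119, 0.001]
force: [4.0, 2.4, -4.8]
opening: 0.0143
gripper_force: 20.0
```

```bash
python3 -c "
from h import *
rep()"
```

```text
t 9.45 pos [0.4652 0.0889] r 34.0 ang 151.1 (click -0.04) Fr -2.0 Ft(acw+) -4.1 Fz -4.8 z 0.2722 grip 20.0 toolx [-0.971  0.237] tooly [0.237 0.971]
```

Emit:
apply_moves:
  series:
    - [[0.1, -0.2, 0], [0, 0, 0]]
    - [[0.1, -0.2, 0], [0, 0, 0]]
    - [[0, 0, 0], [0, 0, 0]]
    - [[0, 0, 0], [0, 0, 0]]

```text
t: 9.78
tool_pos: [0.465, 0.0887, 0.2722]
orientation: [0.376, 3.119, 0.001]
force: [6.1, 4.2, -7.1]
opening: 0.0142
gripper_force: 20.0
```

```bash
python3 -c "
from h import *
rep()"
```

```text
t 9.78 pos [0.465  0.0887] r 34.1 ang 151.5 (click -0.05) Fr -2.9 Ft(acw+) -6.8 Fz -7.1 z 0.2722 grip 20.0 toolx [-0.971  0.237] tooly [0.237 0.971]
```

Emit:
apply_moves:
  series:
    - [[0.1, -0.2, 0], [0, 0, 0]]
    - [[0.1, -0.2, 0], [0, 0, 0]]
    - [[0, 0, 0], [0, 0, 0]]
    - [[0, 0, 0], [0, 0, 0]]

```text
t: 10.12
tool_pos: [0.4648, 0.0885, 0.2722]
orientation: [0.376, 3.118, 0.002]
force: [6.1, 4.1, -7.6]
opening: 0.0142
gripper_force: 20.0
```

```bash
python3 -c "
from h import *
rep()"
```

```text
t 10.12 pos [0.4648 0.0885] r 34.1 ang 152.0 (click -0.07) Fr -3.0 Ft(acw+) -6.7 Fz -7.6 z 0.2722 grip 20.0 toolx [-0.971  0.237] tooly [0.237 0.971]
```

Emit:
apply_moves:
  series:
    - [[0.1, -0.2, 0], [0, 0, 0]]
    - [[0.1, -0.2, 0], [0, 0, 0]]
    - [[0, 0, 0], [0, 0, 0]]
    - [[0, 0, 0], [0, 0, 0]]

```text
t: 10.45
tool_pos: [0.4646, 0.0883, 0.2722]
orientation: [0.376, 3.118, 0.003]
force: [7.8, 5.4, -8.9]
opening: 0.0141
gripper_force: 20.0
```

```bash
python3 -c "
from h import *
rep()"
```

```text
t 10.45 pos [0.4646 0.0883] r 34.2 ang 152.4 (click -0.08) Fr -3.9 Ft(acw+) -8.7 Fz -8.9 z 0.2722 grip 20.0 toolx [-0.971  0.237] tooly [0.237 0.971]
```

Emit:
apply_moves:
  series:
    - [[0.1, -0.2, 0], [0, 0, 0]]
    - [[0.1, -0.2, 0], [0, 0, 0]]
    - [[0, 0, 0], [0, 0, 0]]
    - [[0, 0, 0], [0, 0, 0]]

```text
t: 10.78
tool_pos: [0.4645, 0.0881, 0.2723]
orientation: [0.375, 3.117, 0.004]
force: [8.9, 7.1, -10.3]
opening: 0.0145
gripper_force: 20.0
```

```bash
python3 -c "
from h import *
rep()"
```

```text
t 10.78 pos [0.4645 0.0881] r 34.2 ang 152.8 (click -0.09) Fr -4.0 Ft(acw+) -10.6 Fz -10.3 z 0.2723 grip 20.0 toolx [-0.971  0.237] tooly [0.237 0.971]
```

Emit:
apply_moves:
  series:
    - [[0.1, -0.2, 0], [0, 0, 0]]
    - [[0.1, -0.2, 0], [0, 0, 0]]
    - [[0, 0, 0], [0, 0, 0]]
    - [[0, 0, 0], [0, 0, 0]]

```text
t: 11.12
tool_pos: [0.4643, 0.0879, 0.2723]
orientation: [0.375, 3.117, 0.004]
force: [9.9, 8.8, -11.4]
opening: 0.0143
gripper_force: 20.0
```

```bash
python3 -c "
from h import *
rep()"
```

```text
t 11.12 pos [0.4643 0.0879] r 34.3 ang 153.2 (click -0.11) Fr -4.1 Ft(acw+) -12.6 Fz -11.4 z 0.2723 grip 20.0 toolx [-0.971  0.237] tooly [0.237 0.971]
```

Emit:
apply_moves:
  series:
    - [[0.1, -0.2, 0], [0, 0, 0]]
    - [[0, 0, 0], [0, 0, 0]]
    - [[0, 0, 0], [0, 0, 0]]
    - [[0, 0, 0], [0, 0, 0]]

```text
t: 11.45
tool_pos: [0.4642, 0.0878, 0.2723]
orientation: [0.375, 3.117, 0.005]
force: [10.8, 8.8, -11.0]
opening: 0.0141
gripper_force: 20.0
```

```bash
python3 -c "
from h import *
rep();arc(150,120,12);arc(120,90,6);arc(90,60,6);arc(60,30,6);arc(30,0,12)"
```

```text
t 11.45 pos [0.4642 0.0878] r 34.3 ang 153.4 (click -0.11) Fr -4.9 Ft(acw+) -13.0 Fz -11.0 z 0.2723 grip 20.0 toolx [-0.971  0.237] tooly [0.237 0.971]
[[[-0.5, 1.4, 0], [0, 0, 0]], [[-0.6, 1.4, 0], [0, 0, 0]], [[-0.7, 1.3, 0], [0, 0, 0]], [[-0.7, 1.3, 0], [0, 0, 0]], [[-0.8, 1.3, 0], [0, 0, 0]], [[-0.8, 1.2, 0], [0, 0, 0]], [[-0.9, 1.2, 0], [0, 0, 0]], [[-0.9, 1.2, 0], [0, 0, 0]], [[-1.0, 1.1, 0], [0, 0, 0]], [[-1.0, 1.1, 0], [0, 0, 0]], [[-1.1, 1.0, 0], [0, 0, 0]], [[-1.1, 1.0, 0], [0, 0, 0]]] sum [-10.11174306  14.40476807]
[[[-2.4, 1.8, 0], [0, 0, 0]], [[-2.5, 1.6, 0], [0, 0, 0]], [[-2.6, 1.4, 0], [0, 0, 0]], [[-2.7, 1.1, 0], [0, 0, 0]], [[-2.8, 0.9, 0], [0, 0, 0]], [[-2.9, 0.6, 0], [0, 0, 0]]] sum [-15.95946649   7.4189905 ]
[[[-2.9, 0.4, 0], [0, 0, 0]], [[-3.0, 0.1, 0], [0, 0, 0]], [[-3.0, -0.1, 0], [0, 0, 0]], [[-2.9, -0.4, 0], [0, 0, 0]], [[-2.9, -0.6, 0], [0, 0, 0]], [[-2.8, -0.9, 0], [0, 0, 0]]] sum [-17.53086376  -1.55469958]
[[[-2.7, -1.1, 0], [0, 0, 0]], [[-2.6, -1.4, 0], [0, 0, 0]], [[-2.5, -1.6, 0], [0, 0, 0]], [[-2.4, -1.8, 0], [0, 0, 0]], [[-2.2, -2.0, 0], [0, 0, 0]], [[-2.0, -2.2, 0], [0, 0, 0]]] sum [-14.40488024 -10.11180916]
[[[-0.9, -1.2, 0], [0, 0, 0]], [[-0.9, -1.2, 0], [0, 0, 0]], [[-0.8, -1.2, 0], [0, 0, 0]], [[-0.8, -1.3, 0], [0, 0, 0]], [[-0.7, -1.3, 0], [0, 0, 0]], [[-0.7, -1.3, 0], [0, 0, 0]], [[-0.6, -1.4, 0], [0, 0, 0]], [[-0.5, -1.4, 0], [0, 0, 0]], [[-0.5, -1.4, 0], [0, 0, 0]], [[-0.4, -1.4, 0], [0, 0, 0]], [[-0.4, -1.4, 0], [0, 0, 0]], [[-0.3, -1.5, 0], [0, 0, 0]]] sum [ -7.41912069 -15.95946764]
```

Emit:
apply_moves:
  series:
    - [[-0.5, 1.0, 0], [0, 0, 0]]
    - [[-0.5, 1.0, 0], [0, 0, 0]]
    - [[-0.5, 1.0, 0], [0, 0, 0]]
    - [[0, 0, 0], [0, 0, 0]]
    - [[0, 0, 0], [0, 0, 0]]
    - [[0, 0, 0], [0, 0, 0]]

```text
t: 11.95
tool_pos: [0.4655, 0.0893, 0.2722]
orientation: [-0.376, -3.118, 0.001]
force: [1.2, -0.2, -4.1]
opening: 0.0147
gripper_force: 20.0
```

```bash
python3 -c "
from h import *
rep()"
```

```text
t 11.95 pos [0.4655 0.0893] r 33.9 ang 150.2 (click -0.01) Fr -1.1 Ft(acw+) -0.5 Fz -4.1 z 0.2722 grip 20.0 toolx [-0.971  0.238] tooly [0.238 0.971]
```

Emit:
apply_moves:
  series:
    - [[-0.5, 1.4, 0], [0, 0, 0]]
    - [[-0.6, 1.4, 0], [0, 0, 0]]
    - [[-0.7, 1.3, 0], [0, 0, 0]]
    - [[-0.7, 1.3, 0], [0, 0, 0]]
    - [[-0.8, 1.3, 0], [0, 0, 0]]
    - [[-0.8, 1.2, 0], [0, 0, 0]]
    - [[-0.9, 1.2, 0], [0, 0, 0]]
    - [[-0.9, 1.2, 0], [0, 0, 0]]
    - [[-1.0, 1.1, 0], [0, 0, 0]]
    - [[-1.0, 1.1, 0], [0, 0, 0]]
    - [[-1.1, 1.0, 0], [0, 0, 0]]
    - [[-1.1, 1.0, 0], [0, 0, 0]]

```text
t: 12.95
tool_pos: [0.4791, 0.1012, 0.2722]
orientation: [-0.376, -3.119, 0.0]
force: [-2.4, -4.0, -2.7]
opening: 0.0145
gripper_force: 20.0
```

```bash
python3 -c "
from h import *
rep()"
```

```text
t 12.95 pos [0.4791 0.1012] r 34.0 ang 119.4 (click 1.02) Fr -2.5 Ft(acw+) 3.8 Fz -2.7 z 0.2722 grip 20.0 toolx [-0.971  0.237] tooly [0.237 0.971]
```

Emit:
apply_moves:
  series:
    - [[-2.4, 1.8, 0], [0, 0, 0]]
    - [[-2.5, 1.6, 0], [0, 0, 0]]
    - [[-2.6, 1.4, 0], [0, 0, 0]]
    - [[-2.7, 1.1, 0], [0, 0, 0]]
    - [[-2.8, 0.9, 0], [0, 0, 0]]
    - [[-2.9, 0.6, 0], [0, 0, 0]]
    - [[0, 0, 0], [0, 0, 0]]
    - [[0, 0, 0], [0, 0, 0]]

```text
t: 13.62
tool_pos: [0.4963, 0.1044, 0.2722]
orientation: [-0.376, -3.119, 0.0]
force: [-1.1, -3.9, -3.0]
opening: 0.014
gripper_force: 20.0
```

Emit:
apply_moves:
  series:
    - [[-2.9, 0.4, 0], [0, 0, 0]]
    - [[-3.0, 0.1, 0], [0, 0, 0]]
    - [[-3.0, -0.1, 0], [0, 0, 0]]
    - [[-2.9, -0.4, 0], [0, 0, 0]]
    - [[-2.9, -0.6, 0], [0, 0, 0]]
    - [[-2.8, -0.9, 0], [0, 0, 0]]
    - [[0, 0, 0], [0, 0, 0]]
    - [[0, 0, 0], [0, 0, 0]]

```text
t: 14.28
tool_pos: [0.5128, 0.0988, 0.2722]
orientation: [-0.376, -3.119, 0.0]
force: [-2.8, -5.1, -3.8]
opening: 0.0145
gripper_force: 20.0
```

```bash
python3 -c "
from h import *
rep()"
```

```text
t 14.28 pos [0.5128 0.0988] r 34.1 ang 59.9 (click 3.00) Fr -5.8 Ft(acw+) -0.6 Fz -3.8 z 0.2722 grip 20.0 toolx [-0.971  0.238] tooly [0.238 0.971]
```

Emit:
apply_moves:
  series:
    - [[-2.7, -1.1, 0], [0, 0, 0]]
    - [[-2.6, -1.4, 0], [0, 0, 0]]
    - [[-2.5, -1.6, 0], [0, 0, 0]]
    - [[-2.4, -1.8, 0], [0, 0, 0]]
    - [[-2.2, -2.0, 0], [0, 0, 0]]
    - [[-2.0, -2.2, 0], [0, 0, 0]]
    - [[0, 0, 0], [0, 0, 0]]
    - [[0, 0, 0], [0, 0, 0]]
    - [[0, 0, 0], [0, 0, 0]]

```text
t: 15.03
tool_pos: [0.5244, 0.0856, 0.2722]
orientation: [-0.376, -3.119, 0.0]
force: [-3.9, -3.3, -3.4]
opening: 0.0143
gripper_force: 20.0
```

```bash
python3 -c "
from h import *
rep()"
```

```text
t 15.03 pos [0.5244 0.0856] r 34.1 ang 30.1 (click 4.00) Fr -5.0 Ft(acw+) -1.2 Fz -3.4 z 0.2722 grip 20.0 toolx [-0.971  0.238] tooly [0.238 0.971]
```

Emit:
apply_moves:
  series:
    - [[-0.9, -1.2, 0], [0, 0, 0]]
    - [[-0.9, -1.2, 0], [0, 0, 0]]
    - [[-0.8, -1.2, 0], [0, 0, 0]]
    - [[-0.8, -1.3, 0], [0, 0, 0]]
    - [[-0.7, -1.3, 0], [0, 0, 0]]
    - [[-0.7, -1.3, 0], [0, 0, 0]]
    - [[-0.6, -1.4, 0], [0, 0, 0]]
    - [[-0.5, -1.4, 0], [0, 0, 0]]
    - [[-0.5, -1.4, 0], [0, 0, 0]]
    - [[-0.4, -1.4, 0], [0, 0, 0]]
    - [[-0.3, -1.4, 0], [0, 0, 0]]
    - [[-0.2, -1.2, 0], [0, 0, 0]]

```text
t: 16.03
tool_pos: [0.5278, 0.0685, 0.2722]
orientation: [-0.376, -3.119, 0.0]
force: [-4.5, -0.4, -4.1]
opening: 0.0143
gripper_force: 20.0
```

Emit:
apply_moves:
  series:
    - [[0, 0, 0], [0, 0, 0]]
    - [[0, 0, 0], [0, 0, 0]]

```text
t: 16.2
tool_pos: [0.5278, 0.0684, 0.2723]
orientation: [-0.376, -3.119, 0.001]
force: [-2.8, -0.9, -4.3]
opening: 0.0145
gripper_force: 20.0
```

```bash
python3 -c "
from h import *
rep()"
```

```text
t 16.20 pos [0.5278 0.0684] r 34.0 ang 0.2 (click 4.99) Fr -2.8 Ft(acw+) -1.0 Fz -4.3 z 0.2723 grip 20.0 toolx [-0.971  0.238] tooly [0.238 0.971]
```

Emit:
apply_moves:
  series:
    - [[0, 0, 0], [0, 0, 0]]
    - [[0, 0, 0], [0, 0, 0]]
    - [[0, 0, 0], [0, 0, 0]]
    - [[0, 0, 0], [0, 0, 0]]
    - [[0, 0, 0], [0, 0, 0]]
    - [[0, 0, -4], [0, 0, 0]]
    - [[0, 0, -10], [0, 0, 0]]
    - [[0, 0, -12], [0, 0, 0]]
    - [[0, 0, -12], [0, 0, 0]]
    - [[0, 0, -12], [0, 0, 0]]
    - [[0, 0, 0], [0, 0, 0]]
    - [[0, 0, 0], [0, 0, 0]]
  claw: 0.45

```text
t: 17.2
tool_pos: [0.5283, 0.0688, 0.3241]
orientation: [0.375, 3.116, 0.001]
force: [0.3, 0.5, -0.6]
opening: 0.0423
gripper_force: 0.0
```

```bash
python3 - <<'E'
from h import *
rep();print(tool([.4445,-.040,.322]))
q,d=robot.read_camera("top");p,d=robot.read_camera("scene")
cv2.imwrite("pics/a2.png",np.hstack([cv2.resize(p[170:280,250:400],(450,330)),cv2.resize(q[180:280,250:370],(396,330))])[:,:800])
E
```

```text
t 17.20 pos [0.5283 0.0688] r 34.6 ang 0.9 (click 4.97) Fr 0.3 Ft(acw+) 0.5 Fz -0.6 z 0.3241 grip 0.0 toolx [-0.971  0.238] tooly [0.238 0.971]
[  55.63 -125.56    1.8 ]
```

View pics/a2.png

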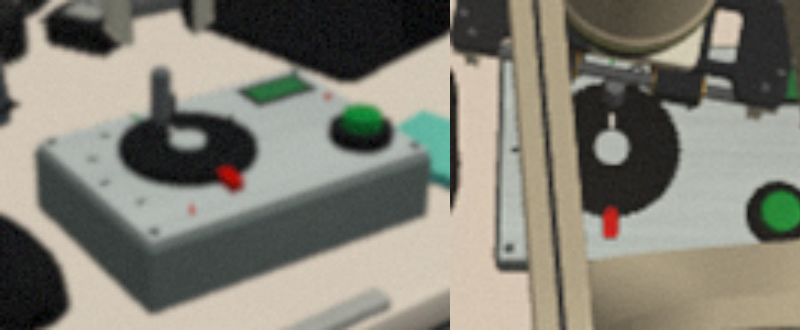

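The lug at (611,222) points straight back and the handle sits at the green tick, so the dial is on the fifth click. Next is the button.

Emit:
apply_moves:
  series:
    - [[5.5, -12.5, 0], [0, 0, 0]]
    - [[5.5, -12.5, 0], [0, 0, 0]]
    - [[5.5, -12.5, 0], [0, 0, 0]]
    - [[5.5, -12.5, 0], [0, 0, 0]]
    - [[5.5, -12.5, 0], [0, 0, 0]]
    - [[5.5, -12.5, 0], [0, 0, 0]]
    - [[5.5, -12.5, 0], [0, 0, 0]]
    - [[5.5, -12.5, 0], [0, 0, 0]]
    - [[5.5, -12.5, 0], [0, 0, 0]]
    - [[6, -13, 0], [0, 0, 0]]
    - [[0, 0, 0], [0, 0, 0]]
    - [[0, 0, 0], [0, 0, 0]]
  claw: 0

```text
t: 18.3
tool_pos: [0.4437, -0.0406, 0.3223]
orientation: [0.378, 3.118, 0.0]
force: [-0.9, 0.7, 0.3]
opening: 0.0004
gripper_force: 0.0
```

Emit:
apply_moves:
  series:
    - [[0, 0, 9], [0, 0, 0]]
    - [[0, 0, 9], [0, 0, 0]]
    - [[0, 0, 9], [0, 0, 0]]
    - [[0, 0, 9], [0, 0, 0]]
    - [[0, 0, 9], [0, 0, 0]]
    - [[0, 0, 5], [0, 0, 0]]
    - [[0, 0, 5], [0, 0, 0]]
    - [[0, 0, 0], [0, 0, 0]]
    - [[0, 0, 0], [0, 0, 0]]

```text
t: 19.05
tool_pos: [0.444, -0.04, 0.2673]
orientation: [-0.376, -3.118, -0.0]
force: [-1.9, 1.1, 2.6]
opening: 0.0007
gripper_force: 1.0
```

```bash
python3 - <<'E'
from h import *
rep();s=robot.read_state();print(s["opening"],tool([.4445,-.040,.26]))
q,d=robot.read_camera("top");p,d=robot.read_camera("scene")
cv2.imwrite("pics/a3.png",np.hstack([cv2.resize(p[130:260,280:430],(381,330)),cv2.resize(q[180:280,270:390],(396,330))])[:,:800])
E
```

```text
t 19.05 pos [ 0.444 -0.04 ] r 121.2 ang -110.4 (click 8.68) Fr -0.2 Ft(acw+) -2.2 Fz 2.6 z 0.2673 grip 1.0 toolx [-0.971  0.237] tooly [0.237 0.971]
0.0006751401824301464 [-0.46  0.07  7.29]
```

View pics/a3.png

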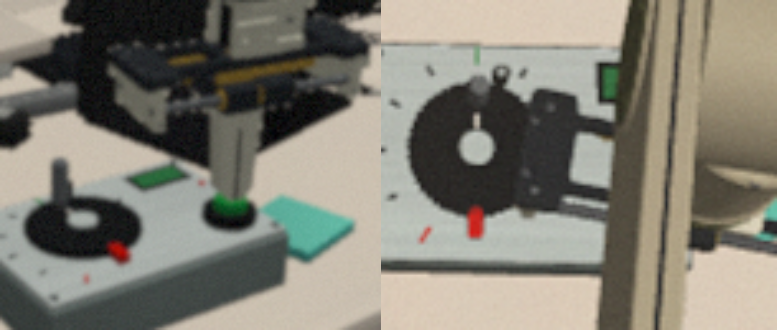

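Fingertips (232,195) sit on the button, and the handle is on the green tick (478,60). Now a slow press.

Emit:
apply_moves:
  series:
    - [[0, 0, 1], [0, 0, 0]]
    - [[0, 0, 1], [0, 0, 0]]
    - [[0, 0, 1], [0, 0, 0]]
    - [[0, 0, 1], [0, 0, 0]]
    - [[0, 0, 0], [0, 0, 0]]
    - [[0, 0, 0], [0, 0, 0]]

```text
t: 19.65
tool_pos: [0.4444, -0.0401, 0.2637]
orientation: [0.376, 3.118, -0.0]
force: [0.9, 0.4, 3.6]
opening: 0.0005
gripper_force: 2.0
```

Emit:
apply_moves:
  series:
    - [[0, 0, 0.7], [0, 0, 0]]
    - [[0, 0, 0.7], [0, 0, 0]]
    - [[0, 0, 0.6], [0, 0, 0]]
    - [[0, 0, 0], [0, 0, 0]]
    - [[0, 0, 0], [0, 0, 0]]

```text
t: 20.07
tool_pos: [0.4444, -0.0401, 0.2622]
orientation: [0.376, 3.118, -0.0]
force: [-2.7, 0.5, 12.0]
opening: 0.0004
gripper_force: 5.6
```

Emit:
apply_moves:
  series:
    - [[0, 0, 0], [0, 0, 0]]
    - [[0, 0, 0], [0, 0, 0]]
    - [[0, 0, 0], [0, 0, 0]]
    - [[0, 0, 0], [0, 0, 0]]
    - [[0, 0, 0], [0, 0, 0]]

```text
t: 20.48
tool_pos: [0.4444, -0.0401, 0.2622]
orientation: [0.376, 3.118, -0.0]
force: [-3.3, 1.3, 11.8]
opening: 0.0008
gripper_force: 5.6
```

Emit:
apply_moves:
  series:
    - [[0, 0, -1], [0, 0, 0]]
    - [[0, 0, -2], [0, 0, 0]]
    - [[0, 0, -4], [0, 0, 0]]
    - [[0, 0, -10], [0, 0, 0]]
    - [[0, 0, -12], [0, 0, 0]]
    - [[0, 0, -15], [0, 0, 0]]
    - [[0, 0, -20], [0, 0, 0]]
    - [[0, 0, -20], [0, 0, 0]]
    - [[0, 0, -15], [0, 0, 0]]
    - [[0, 0, 0], [0, 0, 0]]
    - [[0, 0, 0], [0, 0, 0]]

```text
t: 21.4
tool_pos: [0.4441, -0.04, 0.3609]
orientation: [0.376, 3.118, -0.0]
force: [-0.9, -0.4, 0.4]
opening: 0.0005
gripper_force: 0.0
```

```bash
python3 - <<'E'
from h import *
rep()
q,d=robot.read_camera("top");p,d=robot.read_camera("scene")
cv2.imwrite("pics/a4.png",np.hstack([cv2.resize(p[130:260,280:430],(381,330)),cv2.resize(q[180:280,270:390],(396,330))]))
E
```

```text
t 21.40 pos [ 0.4441 -0.04  ] r 121.2 ang -110.4 (click 8.68) Fr 0.7 Ft(acw+) -0.6 Fz 0.4 z 0.3609 grip 0.0 toolx [-0.971  0.237] tooly [0.237 0.971]
```

View pics/a4.png

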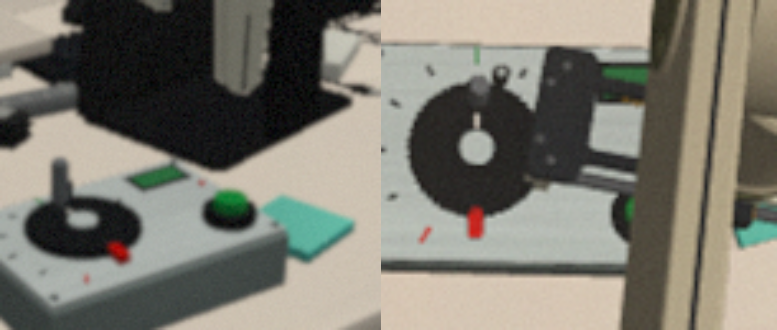

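The dial is on the fifth click (handle (478,88) under the green tick). The button at (231,203) is back up and the gripper is clear, so I'm handing in.

```bash
python3 -c "
from plant import robot
print(robot.close_job())"
```

```text
the job is handed in; nothing more can be done
None
```

I wound the dial to the home stop with an estimated 5 N, then clockwise five clicks. I pressed the green button fully down (about 12 N at the bottom), let go and handed the job in at about 21.5 s. The stop force is worked out from 13 N measured at the handle less an assumed click force of about 5.5 N.

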